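Stack a knob blank on the sprung jig and latch it down

ROBOT

A 6-joint arm with a two-finger parallel gripper is mounted at the origin on the work surface. World frame = base frame: x ahead of the robot, y to its left, z up, the work surface at z = 0. Lengths are in m, angles in rad, forces in N, time in s.
With the tool pointing down it reaches from about 0.35 to 0.975 m from the base axis. Payload 4.9 kg.
Tool frame: the origin (TCP) lies midway between the tips of the shut fingers; the grasp point (between the pads) lies 19 mm behind it; z points along the fingers, y is the line along which they close (so a half turn about z gives the same grasp; the last joint's range is limited). The gripper opens to 85 mm and grips with 20 to 120 N. Pads are 22 mm wide; open, the fingers measure 114 mm over their backs; the gripper's body (76 mm by 85 mm) begins 54 mm behind the grasp point. The pads swing forward as they close: fully open they stand 13 mm farther back than shut.
Start: joints at [1.171, 0.053, 1.613, -0, 1.476, -0.119], TCP at [0.173, 0.601, 0.231] pointing down, gripper open.
Joint ranges: [-3.01, 3.01], [-1.01, 2.22], [0.06, 2.58], [-1.02, 4.17], [0.09, 2.62], [-3.14, 3.14]. Speed limits (rad/s): [2.57, 2.57, 3.14, 3.14, 3.14, 3.14].

INTERFACE

Orientations are given as a unit quaternion [w, x, y, z].
In Python, from rig import r gives the robot as it stands.
- The arm moves only by the tool carry_out, never from a script. Its argument "increments" is a list of rows, each a list of 2 entries, a list of its own where there are three numbers: the shift along the tool's x, y, z in cm, then the turn about the tool's z in degrees. In form: [[[dx, dy, dz], spin], ...]. A call has 1 to 8 rows; each row shifts and turns the commanded pose from where the row before left it, along the tool's axes as they then stand; what a row does not reach is not made up. A row lasts 1/8 s, in which the tool goes at most 62.5 mm and 10.7 degrees, less where a joint would pass 70% of its speed; a pose out of reach is approached as far as the arm can. A call with a gripper value outside its range is refused whole. "grip" is the opening, from -1 (shut) to 1 (fully open), set as the call begins (left out, the last holds). The fingers move at their own pace and stop on an object; "force" is the grip in N (left out, the last holds). Time passes only in rows, so rows that do not move let the fingers close. It gives the time, the measured TCP pose, the force, the opening and the grip force at its end, in the units of the state.
- r.read_state(): the state, without advancing time (a new reading comes with each control period).
- r.camera(name): name is "scene" or "top" or "wrist"; returns (picture, depth): 384x512x3 uint8, blue, green, red; 384x512 float32, m along the optical axis (not along the pixel's ray), 0 where there is no reading.
- r.camera_info(name): a dict with "fx", "fy", "cx", "cy" (pixels), "extrinsics" (4x4, takes a point from camera to world coordinates); the wrist camera has in their place "hand_eye" (4x4, takes a point from camera to tool coordinates, whose origin is the TCP and whose axes are the flange's). Camera axes: x right, y up, looking along -z (the intrinsics and any distortion apply to the point x, -y, -z); pixel columns grow to the right and rows downward; lengths in m; the calibration is good to about 2 mm. A picture is of the moment at which its call begins: read the wrist's pose just before it. camera_info takes no time and is no camera call.
- r.finish_job(): hands the job in; it is judged then, once.
Trained networks look in the newest picture that a camera, given by its name, has taken for a name from the list of things; names that differ only in an ending like _2 or _b are one class to them, and where a whole thing is asked for, a point or a joint stands for the part that bears it (a point fixed in the world has none). Each returns a list of dicts, best first, with "p" (0 to 1); they miss things now and then, are a little off and sometimes report something else, mostly with a low value. They report only what shows in the picture. A call takes as long as a camera call. They do not tell look-alikes from the thing itself.
- r.search_frame(camera, query): "xyz" ([x, y, z] in m, in world coordinates, good to about 4 mm: the middle of the surface that is visible of it).
- r.cut_out(camera, query): "pixels" (384x512 bool, what is visible of it).
- r.tip_of(camera, query): "xyz" ([x, y, z] in m, in world coordinates, good to about 4 mm: a listed point, or the origin of a listed thing).
The state is a dict: "time_s": time; "q": joint angles; "joint_velocities": joint speeds; "joint_efforts": joint torques, N m; "eef_pos": TCP position; "eef_rot": TCP orientation; "wrist_force": force on the tool from outside, world axes, zero at the start; "wrist_torque": the same for the moment, N m; "grip_width": opening from 0.0 (shut) to 1.0 (fully open); "gripper_force": force on a finger pad.
Only numpy, scipy, OpenCV 4.12 (cv2) and the standard library are available. Lean on these libraries where they do the work, as an engineer would, in place of code of your own. Each camera call takes 0.05 s, during which the arm holds its last target. There are 200 camera calls.

TASK

Dry-assemble the knob blank on the sprung jig, one part at a time, each lying flat and centred on the one below: first the large square plate, squared up with the platform, then the ring, then the hexagon, and last the wooden press block, knob up. Set the parts down gently so that the platform is not caught too early; only when the press block is on, push straight down until the jig's catch engages, then let go and leave the stack standing on the caught-down platform. Leave the small square offcut, the cork sanding block and the ring-headed handle blank where they lie.

Things in the scene. Friction and masses are not known exactly. Their poses are not given: they have to be found in the camera images.
- square_plate: Large square plate of frosted white acrylic, 60 x 60 mm, 14 mm thick, 60 g, lying flat on the bench at the start. Origin: centre of the underside; z up, x and y along its edges.
- ring: Flat ring of frosted white acrylic, outside diameter 58 mm, hole 28 mm, 14 mm thick, 35 g, lying flat on the bench. Origin: centre of the underside, z up (on the axis of the hole).
- hexagon: Solid hexagon of frosted white acrylic, 46 mm across flats (53 mm across corners), 14 mm thick, 32 g, lying flat on the bench. Origin: centre of the underside; z up; x is square to a pair of opposite flats (the other pairs lie at +-60 degrees).
- press_block: Turned wooden press block, 60 g, standing on the bench knob up: a round foot 44 mm in diameter and 14 mm high, above it (from 16 to 40 mm) a plain cylindrical knob 29 mm in diameter with a flat top. 40 mm high in all. Origin: centre of the underside, z up.
- platform_top (a point): Centre of the upper face of the jig's steel platform, where the stack goes: a flat plate 84 x 84 mm without rims, its face 57 mm above the bench when up. z up, x and y along the platform's edges; the catch housing (40 mm wide, top 38 mm above the bench, always below the platform's face, with a brass bolt) stands just beyond the platform's +x edge. The jig is fixed to the bench; the point sinks with the platform.
- platform (a joint): How far the platform has sunk, in m: 0 up, 0.019 at its stop. Sprung: the whole stack's weight sinks it under 2 mm; pushing further takes almost nothing at first, rising to 8 to 10 N at the catch (2 N more when empty). Pushed down beyond 16 mm, a spring bolt snaps over it by itself and holds it at about 0.016 (face 41 mm above the bench). Not caught, it springs back up. The catch cannot be undone.
- small_square: Bystander, not part of the stack: small square offcut of the same white acrylic, 34 x 34 mm, 14 mm thick. Origin: centre of the underside.
- sanding_block: Bystander: cork sanding block, 70 x 36 mm, 26 mm high. Origin: centre of the underside, x along its length.
- handle_blank: Bystander: unfinished white acrylic handle, 10 mm thick, a ring 64 mm across with a 16 mm wide flat shank, about 150 mm long in all, lying at the far side of the bench. Origin: centre of the ring on the underside; the shank points to its -x.
Not all that is in view belongs to the job. There is more than one size of the part that bears platform_top; the job needs the smallest. Leave any green or red look-alike of the hexagon alone.

How it is judged:
By the outcome, as a careful person would: the job done as asked, in the order asked, and still so for the second after the job is handed in, with the robot touching nothing.
It also fails if it takes over 112 s, if anything falls off the work surface, if the arm or the gripper's body presses on something with over 40 N, if the wrist force passes 120 N, or if a joint passes its speed limit or range.

## Working session

There is one attempt and no reset: what is moved stays moved. The work goes in short steps, Python scripts to look and compute and a tool call to move; the robot and the scene stay as the last step left them, time stands still between calls to the robot, and variables do not carry over. Pictures are saved under pics/ and viewed, at most 14 in all, crops included, and the job is handed in when it is done.

Besides the shell and the picture viewer there is one more tool, called after "Call:" as name([rows], argument=value, ...), one row to a line, values as JSON. carry_out: Moves the arm, as the interface text tells. Its arguments: {"type":"object","properties":{"increments":{"type":"array"},"grip":{"type":"number"},"force":{"type":"number"}},"required":["increments"]}

```bash
mkdir -p pics; ls; python3 - <<'E'
from rig import r
import cv2,numpy as np
s=r.read_state();print(s['time_s'],s['eef_pos'],s['eef_rot'],s['grip_width'])
im,d=r.camera("top");cv2.imwrite("pics/top0.png",im)
for n in ["square_plate","ring","hexagon","press_block","platform_top","small_square","sanding_block","handle_blank"]:
    for o in r.search_frame("top",n)[:4]: print(n,np.round(o["xyz"],3),round(o["p"],2))
im,d=r.camera("scene");cv2.imwrite("pics/scene0.png",im)
E
```

```text
pics
0.0 [0.17297627 0.59994353 0.23008027] [-2.55719473e-04  1.39965322e-01  9.90155881e-01 -9.86691339e-04] 0.9979409976059801
square_plate [0.43  0.136 0.014] 0.9
square_plate [ 0.581 -0.123  0.016] 0.3
ring [ 0.583 -0.124  0.018] 0.74
hexagon [0.71  0.081 0.013] 0.82
hexagon [ 0.686 -0.046  0.01 ] 0.71
hexagon [0.579 0.001 0.015] 0.64
hexagon [0.586 0.123 0.019] 0.62
press_block [0.584 0.124 0.021] 0.57
platform_top [ 0.293 -0.382  0.072] 0.94
platform_top [ 0.469 -0.572  0.077] 0.9
platform_top [ 0.528 -0.324  0.054] 0.71
small_square [ 0.446 -0.005  0.009] 0.43
sanding_block [ 0.454 -0.138  0.027] 0.6
handle_blank [ 0.812 -0.001  0.007] 0.58
```

View pics/top0.png

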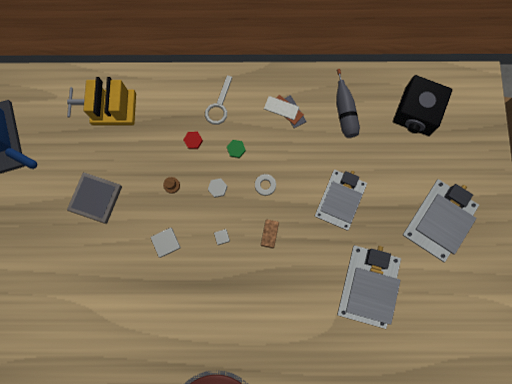

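View pics/scene0.png

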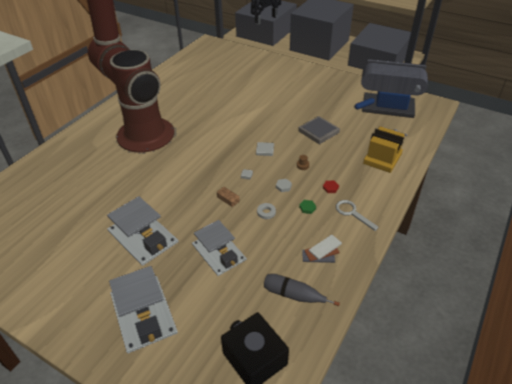

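The top view shows the white plate at (165,242), ring (265,184), white hexagon (217,187) and press block (171,185). The smallest jig is at (341,199), with its housing toward the upper right at (349,180). The red and green hexagons at (193,140) and (236,149) are decoys.

```bash
cat > h.py <<'E'
from rig import r
import cv2,numpy as np
from scipy.spatial.transform import Rotation as R
def pose():
    s=r.read_state();q=np.array(s['eef_rot']);T=np.eye(4)
    T[:3,:3]=R.from_quat(q[[1,2,3,0]]).as_matrix();T[:3,3]=s['eef_pos'];return T,s
def cam(name):
    T,_=pose();im,d=r.camera(name);c=r.camera_info(name)
    E=T@np.array(c['hand_eye']) if name=='wrist' else np.array(c['extrinsics'])
    return im,d,c,E
def onplane(c,E,px,z):
    K=np.array([[c['fx'],0,c['cx']],[0,c['fy'],c['cy']],[0,0,1]])
    D=np.array(c.get('distortion',c.get('dist',np.zeros(5))),float)
    u=cv2.undistortPoints(np.asarray(px,np.float64).reshape(-1,1,2),K,D).reshape(-1,2)
    ray=np.c_[u[:,0],-u[:,1],-np.ones(len(u))]@E[:3,:3].T
    return (E[:3,3]+ray*((z-E[2,3])/ray[:,2])[:,None])[:,:2]
def contour(m):
    cs=cv2.findContours(m.astype(np.uint8),cv2.RETR_EXTERNAL,cv2.CHAIN_APPROX_NONE)[0]
    return max(cs,key=cv2.contourArea).reshape(-1,2)
def outline(name,q,z,C,near=None):
    "candidates: centre, minAreaRect size/angle on plane z"
    im,d,c,E=C;out=[]
    for o in r.cut_out(name,q)[:4]:
        w=onplane(c,E,contour(o['pixels']),z)
        (cx,cy),(a,b),t=cv2.minAreaRect((w*1000).astype(np.float32))
        out.append((round(o['p'],2),np.round([cx,cy,a,b],1),round(t,1)))
    return out
def go(x,y,z,yaw=None):
    "increments in tool axes as they stand (cm), then spin deg; yaw = world angle of tool y axis (mod 180)"
    T,s=pose();d=T[:3,:3].T@(np.array([x,y,z])-T[:3,3])*100
    y0=np.degrees(np.arctan2(T[1,1],T[0,1]))
    sp=0 if yaw is None else -((yaw-y0+90)%180-90)
    print('go',np.round(d,2),'spin',round(sp,1),'yaw',round(y0,1),'q6',round(s['q'][5],2),'t',s['time_s'])
E
python3 - <<'E'
from h import *
for n in['top','wrist']:print({k:(np.round(v,3).tolist() if not isinstance(v,str) else v) for k,v in r.camera_info(n).items()})
C=cam('top')
for n,z in [("square_plate",.014),("ring",.014),("hexagon",.014),("press_block",.04),("platform_top",.057)]:
    print(n,*outline('top',n,z,C),sep='\n ')
for o in r.tip_of('top','platform_top'):print(o)
go(.43,.136,.23)
E
```

```text
{'fx': 459.48, 'fy': 459.48, 'cx': 259.748, 'cy': 191.137, 'extrinsics': [[-0.0, 0.977, -0.213, 0.306], [-1.0, -0.001, -0.006, -0.115], [-0.006, 0.213, 0.977, 1.213], [0.0, 0.0, 0.0, 1.0]]}
{'fx': 264.46, 'fy': 264.46, 'cx': 254.502, 'cy': 191.944, 'hand_eye': [[0.001, 0.956, 0.292, 0.075], [1.0, -0.001, 0.0, 0.0], [0.001, 0.292, -0.956, -0.142], [0.0, 0.0, 0.0, 1.0]]}
square_plate
 (0.88, array([430.4, 140.6,  61.9,  60.7]), 26.6)
ring
 (0.8, array([ 584.7, -123.4,   56.3,   55. ]), 89.9)
hexagon
 (0.82, array([711.7,  76.2,  52. ,  52.1]), 1.5)
 (0.78, array([685.3, -41. ,  46. ,  50.2]), 62.6)
 (0.69, array([576.6,   5.1,  51. ,  49.4]), 89.9)
press_block
 (0.72, array([579. , 124.6,  43.5,  42. ]), 2.1)
platform_top
 (0.73, array([ 530. , -316. ,   84. ,   86.4]), 66.3)
 (0.64, array([ 474. , -578.3,  112.8,  114. ]), 55.9)
 (0.59, array([ 299.4, -386.1,  113.4,  119.5]), 75.1)
{'xyz': [0.5304, -0.3223, 0.0551], 'p': 0.89}
{'xyz': [0.4699, -0.5746, 0.0756], 'p': 0.87}
{'xyz': [0.2928, -0.3824, 0.0735], 'p': 0.63}
go [-37.55 -37.52   0.13] spin 0 yaw 73.9 q6 -0.12 t 0.85
```

Call:
carry_out([
  [[-4.2, -4.2, 0.6], 0],
  [[-4.2, -4.2, 0.6], 0],
  [[-4.2, -4.2, 0.6], 0],
  [[-4.2, -4.2, 0.6], 0],
  [[-4.2, -4.2, 0.6], 0],
  [[-4.2, -4.2, 0.6], 0],
  [[-4.2, -4.2, 0.6], 0],
  [[-4.2, -4.2, 0.6], 0],
], grip=1)

```text
time_s: 1.85
eef_pos: [0.4037, 0.1828, 0.1836]
eef_rot: [0.001, 0.14, 0.99, 0.0]
wrist_force: [0.6, 1.6, -0.6]
grip_width: 1.001
gripper_force: 0.0
```

Call:
carry_out([
  [[-3.9, -3.9, 0.6], 0],
  [[0, 0, 1], 9.5],
  [[0, 0, 1], 9.5],
  [[0, 0, 1], 9.5],
  [[0, 0, 1], 9.5],
  [[0, 0, 1], 9.3],
  [[0, 0, 0], 0],
])

```text
time_s: 2.72
eef_pos: [0.4289, 0.1362, 0.1265]
eef_rot: [-0.001, 0.525, 0.851, -0.001]
wrist_force: [0.5, -0.4, 0.2]
grip_width: 1.0
gripper_force: 0.0
```

```bash
python3 - <<'E'
from h import *
C=cam('wrist');cv2.imwrite('pics/w1.png',C[0])
print(*outline('wrist','square_plate',.014,C),sep='\n')
go(.430,.138,0,26.6)
print(pose()[1]['eef_pos'])
E
```

```text
(0.86, array([431.8, 140.8,  57.7,  60.7]), 25.3)
go [ 0.14  0.09 12.77] spin 0.2 yaw 26.8 q6 -0.33 t 2.825
[0.42976156 0.1362965  0.12768625]
```

View pics/w1.png

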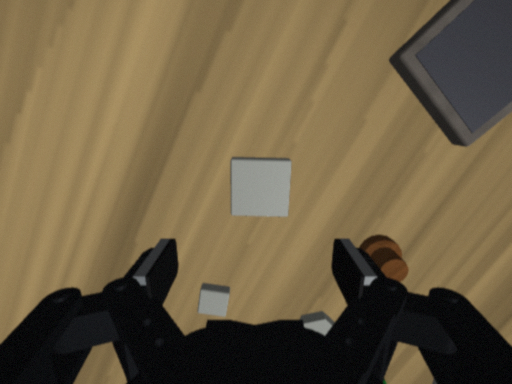

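The plate is centred at (261,187), just right of the finger midline and nearly square with the tool. I'll correct by about 3 mm, then descend and grip.

Call:
carry_out([
  [[0.3, 0.35, 3.5], 1.0],
  [[0, 0, 4], 0],
  [[0, 0, 3.2], 0],
  [[0, 0, 2.0], 0],
  [[0, 0, 0], 0],
  [[0, 0, 0], 0],
])

```text
time_s: 3.58
eef_pos: [0.4325, 0.1407, 0.0016]
eef_rot: [0.001, 0.532, 0.846, 0.001]
wrist_force: [0.1, -0.5, -0.2]
grip_width: 0.999
gripper_force: 0.0
```

Call:
carry_out([
  [[0, 0, 0], 0],
  [[0, 0, 0], 0],
  [[0, 0, 0], 0],
  [[0, 0, 0], 0],
  [[0, 0, 0], 0],
  [[0, 0, 0], 0],
], grip=-1, force=40)

```text
time_s: 4.32
eef_pos: [0.4328, 0.1408, 0.002]
eef_rot: [0.001, 0.533, 0.846, 0.001]
wrist_force: [-0.6, 0.3, 5.5]
grip_width: 0.689
gripper_force: 43.6
```

Call:
carry_out([
  [[0, 0, -4], 0],
  [[0, 0, -4], 0],
  [[0, 0, -4], 0],
  [[0, 0, 0], 0],
])

```text
time_s: 4.82
eef_pos: [0.4341, 0.141, 0.1246]
eef_rot: [0.003, 0.533, 0.846, 0.003]
wrist_force: [-0.4, -0.6, -0.8]
grip_width: 0.686
gripper_force: 43.7
```

```bash
python3 - <<'E'
from h import *
s=pose()[1];print(s['eef_pos'],s['grip_width'],s['gripper_force'])
C=cam('wrist')
# held plate top ~ tool-relative height
for z in (.012,):print(*outline('wrist','square_plate',s['eef_pos'][2]+.014,C),sep='\n')
go(.530,-.319,.13,-23.7)
E
```

```text
[0.43409757 0.14096031 0.12457188] 0.685550338788002 43.7022203207016
(0.82, array([432.5, 143.2,  57.8,  61.4]), 25.6)
go [-45.7  -10.96  -0.97] spin 49.3 yaw 25.6 q6 -0.3 t 4.925
```

Call:
carry_out([
  [[-5.7, -1.37, -0.1], 0],
  [[-5.7, -1.37, -0.1], 0],
  [[-5.7, -1.37, -0.1], 0],
  [[-5.7, -1.37, -0.1], 0],
  [[-5.7, -1.37, -0.1], 0],
  [[-5.7, -1.37, -0.1], 0],
  [[-5.7, -1.37, -0.1], 0],
  [[-5.7, -1.37, -0.1], 0],
])

```text
time_s: 5.92
eef_pos: [0.5286, -0.3191, 0.1255]
eef_rot: [-0.002, 0.533, 0.846, 0.0]
wrist_force: [0.0, 1.3, -0.4]
grip_width: 0.689
gripper_force: 43.7
```

Call:
carry_out([
  [[0, 0, 0], 9.9],
  [[0, 0, 0], 9.9],
  [[0, 0, 0], 9.9],
  [[0, 0, 0], 9.9],
  [[0, 0, 0], 9.7],
  [[0, 0, 0], 0],
])

```text
time_s: 6.68
eef_pos: [0.5286, -0.3172, 0.1258]
eef_rot: [-0.002, 0.837, 0.548, -0.001]
wrist_force: [0.2, -0.6, -0.0]
grip_width: 0.683
gripper_force: 43.7
```

```bash
python3 - <<'E'
from h import *
T,s=pose();print(s['eef_pos'],s['grip_width'],s['gripper_force'])
C=cam('wrist');cv2.imwrite('pics/w2.png',C[0])
print(*outline('wrist','square_plate',s['eef_pos'][2]+.012,C),sep='\n')
print(*outline('wrist','platform_top',.057,C),sep='\n')
for o in r.tip_of('wrist','platform_top'):print(o)
go(.530,-.319,.13,-23.7)
E
```

```text
[ 0.52855651 -0.31723226  0.12579534] 0.6832945500813548 43.665815591812134
(0.87, array([ 528.2, -316.3,   62.8,   58.8]), 66.3)
(0.83, array([ 265.8, -337.8,  100.9,   36.8]), 16.7)
(0.55, array([ 541.5, -299.5,   45.6,   87.9]), 64.1)
{'xyz': [0.5332, -0.3195, 0.059], 'p': 0.87}
go [-0.08  0.11 -0.25] spin 0.1 yaw -23.6 q6 -0.25 t 6.875
```

View pics/w2.png

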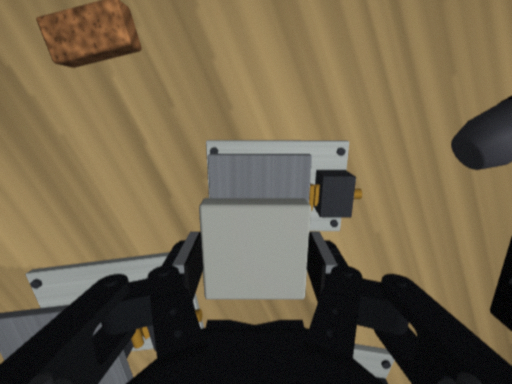

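The held plate spans cols 201–308. Below it the platform shows cols 209–310, with its far edge at row 154 and the housing to the right at (335,193), which is tool +y.

```bash
python3 - <<'E'
from h import *
T,s=pose();c=r.camera_info('wrist');E=T@np.array(c['hand_eye'])
def tool(px,z):
    w=onplane(c,E,px,z); return np.round(((np.c_[w,np.full(len(w),z)]-T[:3,3])@T[:3,:3])[:,:2]*1000,1)
print('platform far L,R, mid L,R',tool([(209,154),(310,154),(208,195),(310,195)],.057))
print('plate top farL,R nearL,R',tool([(201,205),(308,205),(206,299),(306,299)],T[2,3]+.012))
print('plate bottom far L,R',tool([(203,199),(308,199)],T[2,3]-.002))
E
```

```text
platform far L,R, mid L,R [[ 41.5 -37.4]
 [ 41.6  43.9]
 [  6.9 -39.9]
 [  7.   46. ]]
plate top farL,R nearL,R [[ 27.8 -28.6]
 [ 27.8  27.2]
 [-30.9 -29.1]
 [-30.7  29.6]]
plate bottom far L,R [[ 26.3 -30.3]
 [ 26.4  30. ]]
```

Call:
carry_out([
  [[0.1, 0.3, 2.5], 0],
  [[0, 0, 2.5], 0],
  [[0, 0, 1.0], 0],
  [[0, 0, 0.4], 0],
  [[0, 0, 0.3], 0],
  [[0, 0, 0], 0],
  [[0, 0, 0], 0],
])

```text
time_s: 7.75
eef_pos: [0.5332, -0.3187, 0.0621]
eef_rot: [0.001, 0.837, 0.547, 0.0]
wrist_force: [0.7, -0.4, -1.4]
grip_width: 0.683
gripper_force: 43.7
```

Call:
carry_out([
  [[0, 0, 0], 0],
  [[0, 0, 0], 0],
  [[0, 0, 0], 0],
  [[0, 0, -1], 0],
  [[0, 0, -4], 0],
  [[0, 0, -4], 0],
  [[0, 0, 0], 0],
  [[0, 0, 0], 0],
], grip=1)

```text
time_s: 8.75
eef_pos: [0.5327, -0.3183, 0.1515]
eef_rot: [0.0, 0.837, 0.547, 0.0]
wrist_force: [-0.2, 0.0, -1.3]
grip_width: 1.0
gripper_force: 0.0
```

```bash
cat >> h.py <<'E'
def tool(px,z,C,T):
    w=onplane(C[2],C[3],px,z); return np.round(((np.c_[w,np.full(len(w),z)]-T[:3,3])@T[:3,:3])[:,:2]*1000,1)
E
python3 - <<'E'
from h import *
T,s=pose();print(s['eef_pos'])
C=cam('wrist');cv2.imwrite('pics/w3.png',cv2.resize(C[0][100:300,150:400],None,fx=3,fy=3))
print(*outline('wrist','square_plate',.07,C),sep='\n')
print(*outline('wrist','platform_top',.056,C),sep='\n')
go(.584,-.123,.13)
E
```

```text
[ 0.53270892 -0.31826922  0.1514752 ]
(0.59, array([ 532. , -318.5,   60.1,   60.2]), 66.4)
(0.64, array([ 277.3, -430.3,   49.6,   59.5]), 75.0)
(0.62, array([ 532.7, -319.1,   85.8,   89. ]), 66.4)
go [19.92 -3.05  1.98] spin 0 yaw -23.7 q6 -0.24 t 8.9
```

View pics/w3.png

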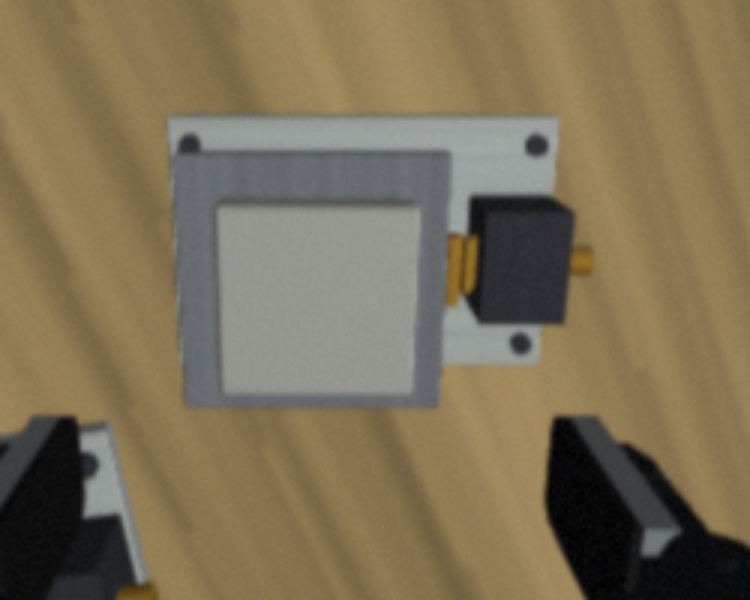

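The plate lies on the platform, square and centred to within about 1 mm, and the platform is still up. Next is the ring.

Call:
carry_out([
  [[5.0, -0.76, 0.6], 0],
  [[5.0, -0.76, 0.6], 0],
  [[5.0, -0.76, 0.6], 0],
  [[4.9, -0.76, 0.6], 0],
  [[0, 0, 0.5], 0],
  [[0, 0, 0], 0],
])

```text
time_s: 9.65
eef_pos: [0.584, -0.1239, 0.1208]
eef_rot: [-0.001, 0.837, 0.547, -0.001]
wrist_force: [0.6, -0.2, 0.1]
grip_width: 0.998
gripper_force: 0.0
```

```bash
cat > look.py <<'E'
import sys
from h import *
q,z=sys.argv[1],float(sys.argv[2])
T,s=pose();C=cam('wrist')
if len(sys.argv)>3: cv2.imwrite('pics/'+sys.argv[3],C[0])
print(s['eef_pos'],s['grip_width'])
for o in r.cut_out('wrist',q)[:4]:
    t=tool(contour(o['pixels']),z,C,T).astype(np.float32)
    print(o['p'],'tool-frame rect mm',np.round(cv2.minAreaRect(t)[0],1),np.round(cv2.minAreaRect(t)[1],1),round(cv2.minAreaRect(t)[2],1),'circ',np.round(cv2.minEnclosingCircle(t)[0],1),'hull poly',np.round(cv2.approxPolyDP(cv2.convexHull(t),4,True).reshape(-1,2)).tolist())
E
python3 look.py ring .014
```

```text
[ 0.58400473 -0.1238966   0.12079576] 0.9982504304378769
0.73 tool-frame rect mm [3.1 3.2] [56.1 58. ] 90.0 circ [3.2 4. ] hull poly [[32.0, 11.0], [20.0, 28.0], [-4.0, 31.0], [-23.0, 18.0], [-26.0, -1.0], [-9.0, -23.0], [12.0, -24.0], [30.0, -9.0]]
0.32 tool-frame rect mm [ -61.4 -114.6] [83.7 45.2] 76.4 circ [ -62.2 -114.3] hull poly [[-33.0, -80.0], [-60.0, -73.0], [-75.0, -79.0], [-92.0, -149.0], [-60.0, -157.0], [-48.0, -148.0]]
```

Call:
carry_out([
  [[0.3, 0.32, 4], 0],
  [[0, 0, 4], 0],
  [[0, 0, 2.5], 0],
  [[0, 0, 1.5], 0],
  [[0, 0, 0], 0],
  [[0, 0, 0], 0],
])

```text
time_s: 10.5
eef_pos: [0.5901, -0.1232, 0.0038]
eef_rot: [0.001, 0.837, 0.547, 0.001]
wrist_force: [0.4, 0.8, 0.3]
grip_width: 1.005
gripper_force: 0.0
```

Call:
carry_out([
  [[0, 0, 0], 0],
  [[0, 0, 0], 0],
  [[0, 0, 0], 0],
  [[0, 0, 0], 0],
  [[0, 0, 0], 0],
  [[0, 0, 0], 0],
], grip=-1, force=40)

```text
time_s: 11.25
eef_pos: [0.5901, -0.1228, 0.0043]
eef_rot: [0.001, 0.837, 0.547, 0.001]
wrist_force: [-1.5, 0.6, 5.3]
grip_width: 0.648
gripper_force: 41.2
```

Call:
carry_out([
  [[0, 0, -4], 0],
  [[0, 0, -4], 0],
  [[0, 0, -4], 0],
  [[0, 0, -1], 0],
  [[0, 0, 0], 0],
])

```text
time_s: 11.88
eef_pos: [0.5892, -0.1224, 0.1325]
eef_rot: [0.0, 0.837, 0.547, 0.0]
wrist_force: [-0.3, -0.4, -0.6]
grip_width: 0.648
gripper_force: 42.6
```

```bash
python3 look.py ring .143; python3 -c "
from h import *
go(.532,-.3185,.14,-23.7)"
```

```text
[ 0.58921137 -0.12244429  0.13254331] 0.6477956965183235
0.6 tool-frame rect mm [ 1.4 -0.5] [59.7 54.4] 3.1 circ [ 1.4 -1. ] hull poly [[31.0, 3.0], [18.0, 22.0], [-7.0, 26.0], [-22.0, 18.0], [-28.0, -7.0], [-16.0, -23.0], [9.0, -27.0], [27.0, -15.0]]
0.33 tool-frame rect mm [ 93.5 -30.3] [23.5 27.3] 54.6 circ [ 93.6 -30.2] hull poly [[106.0, -26.0], [92.0, -17.0], [83.0, -22.0], [82.0, -36.0], [93.0, -44.0], [105.0, -38.0]]
go [-20.24   2.78  -1.  ] spin 0.0 yaw -23.7 q6 0.08 t 11.975
```

Call:
carry_out([
  [[-5.1, 0.7, -0.1], 0],
  [[-5.1, 0.7, -0.1], 0],
  [[-5.1, 0.7, -0.1], 0],
  [[-5.0, 0.7, 0.1], 0],
  [[0, 0, 0], 0],
  [[0, 0, 0], 0],
])

```text
time_s: 12.72
eef_pos: [0.5323, -0.3188, 0.1322]
eef_rot: [-0.002, 0.837, 0.547, -0.0]
wrist_force: [0.1, 0.2, -0.6]
grip_width: 0.645
gripper_force: 42.6
```

```bash
python3 look.py ring .146 w4.png;python3 look.py square_plate .070; python3 -c "
from h import *
go(.5325,-.3185,.073,-23.7)"
```

```text
[ 0.53229146 -0.31875459  0.13221074] 0.6453891352514206
0.73 tool-frame rect mm [ 3.5 -0.6] [58.8 52.9] 3.0 circ [ 3.5 -1.7] hull poly [[33.0, 2.0], [20.0, 22.0], [-7.0, 25.0], [-23.0, 10.0], [-25.0, -7.0], [-8.0, -26.0], [12.0, -27.0], [28.0, -15.0]]
0.61 tool-frame rect mm [36.5 -0.1] [37.3 20.6] 90.0 circ [35.6 -0.3] hull poly [[45.0, 18.0], [26.0, 18.0], [26.0, -19.0], [47.0, -17.0]]
[ 0.5329892  -0.31814536  0.13305906] 0.6461832223336001
0.93 tool-frame rect mm [13.6 -0.4] [59.5 32.9] 89.9 circ [11.7 -0.7] hull poly [[26.0, 28.0], [-3.0, 28.0], [-2.0, -30.0], [29.0, -26.0]]
go [-0.06 -0.06  6.08] spin 0.1 yaw -23.6 q6 -0.25 t 12.925
```

View pics/w4.png

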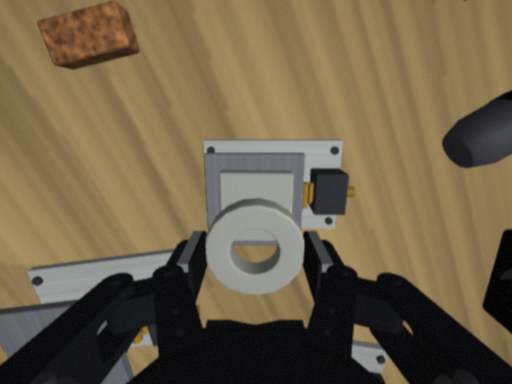

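The held ring spans cols 206–303 and rows 198–294. Below it the plate shows cols 221–295, with its far edge near row 172.

```bash
python3 - <<'E'
from h import *
T,s=pose();c=r.camera_info('wrist');C=(0,0,c,T@np.array(c['hand_eye']))
im=cv2.imread('pics/w4.png',0)
print('col255',im[165:182,270].tolist(),'ring far rows 192-212',im[192:212,254].tolist())
print('ring near/L/R',tool([(255,294),(206,250),(303,250)],T[2,3]+.0097,C,T))
print('ring far top/bottom',tool([(255,206)],T[2,3]+.0097,C,T),tool([(255,198)],T[2,3]-.0043,C,T))
print('plate far top/bot, L,R',tool([(258,172),(258,176),(221,195),(295,195)],.070,C,T),tool([(258,171)],.056,C,T))
E
```

```text
col255 [110, 111, 111, 112, 106, 94, 89, 94, 121, 142, 153, 155, 155, 157, 158, 156, 158] ring far rows 192-212 [155, 155, 157, 157, 157, 149, 120, 89, 83, 83, 87, 87, 100, 123, 148, 161, 161, 159, 154, 155]
ring near/L/R [[-29.1  -0.4]
 [  0.1 -27.9]
 [  0.2  26.5]]
ring far top/bottom [[26.4 -0.4]] [[26.2 -0.4]]
plate far top/bot, L,R [[ 28.3   2. ]
 [ 25.    2.1]
 [  9.  -28.1]
 [  9.1  32.3]] [[26.   2.2]]
```

```bash
python3 - <<'E'
from h import *
T,s=pose();c=r.camera_info('wrist');C=(0,0,c,T@np.array(c['hand_eye']))
im=cv2.imread('pics/w4.png',0).astype(float)
p=im[183:193].mean(0);g=np.diff(p)
for a,b in((200,212),(214,228),(288,298),(298,310)):
    k=a+np.argmax(abs(g[a:b]));print(k+.5,g[k],end=' ')
p=im[235:265].mean(0)
print([int(v) for v in p[200:212]],[int(v) for v in p[298:310]],[int(v) for v in im[186,214:228]],[int(v) for v in im[186,288:308]])
E
```

```text
204.5 -13.100000000000009 220.5 25.39999999999999 292.5 -28.900000000000006 307.5 -23.799999999999997 [15, 14, 14, 14, 17, 45, 98, 132, 145, 150, 151, 152] [156, 156, 157, 157, 147, 109, 48, 12, 7, 7, 7, 10] [113, 113, 115, 115, 107, 100, 123, 149, 156, 152, 155, 157, 154, 156] [154, 158, 156, 162, 160, 130, 113, 112, 107, 108, 107, 107, 107, 111, 110, 101, 106, 113, 120, 113]
```

Call:
carry_out([
  [[-0.1, 0.17, 2.5], 0],
  [[0, 0, 2.0], 0],
  [[0, 0, 0.8], 0],
  [[0, 0, 0.5], 0],
  [[0, 0, 0], 0],
  [[0, 0, 0], 0],
])

```text
time_s: 13.68
eef_pos: [0.5347, -0.3216, 0.0772]
eef_rot: [0.001, 0.837, 0.547, 0.0]
wrist_force: [0.1, 0.8, 0.2]
grip_width: 0.647
gripper_force: 42.6
```

Call:
carry_out([
  [[0, 0, 0], 0],
  [[0, 0, 0], 0],
  [[0, 0, 0], 0],
  [[0, 0, -1], 0],
  [[0, 0, -4], 0],
  [[0, 0, -3], 0],
  [[0, 0, 0], 0],
  [[0, 0, 0], 0],
], grip=1)

```text
time_s: 14.68
eef_pos: [0.534, -0.3209, 0.1558]
eef_rot: [-0.0, 0.837, 0.547, -0.0]
wrist_force: [-0.5, 0.5, 1.3]
grip_width: 1.001
gripper_force: 0.0
```

```bash
python3 look.py ring .084 w5.png;python3 look.py square_plate .070; python3 - <<'E'
from h import *
cv2.imwrite('pics/w5c.png',cv2.resize(cv2.imread('pics/w5.png')[100:300,150:400],None,fx=3,fy=3))
go(.577,.004,.13)
E
```

```text
[ 0.53397235 -0.32091939  0.15578431] 1.00123427174246
0.82 tool-frame rect mm [0.  0.2] [56.  57.9] 90.0 circ [-0.2  0.5] hull poly [[29.0, 3.0], [18.0, 22.0], [-7.0, 28.0], [-22.0, 20.0], [-29.0, -2.0], [-17.0, -23.0], [4.0, -28.0], [24.0, -16.0]]
[ 0.53344909 -0.32054961  0.15449613] 0.9997331754585639
0.96 tool-frame rect mm [18.2 -1.8] [60. 29.] 85.4 circ [15.2 -1.5] hull poly [[28.0, 28.0], [12.0, 27.0], [1.0, -30.0], [31.0, -29.0]]
go [31.47 -9.05  2.5 ] spin 0 yaw -23.7 q6 -0.25 t 14.875
```

View pics/w5c.png

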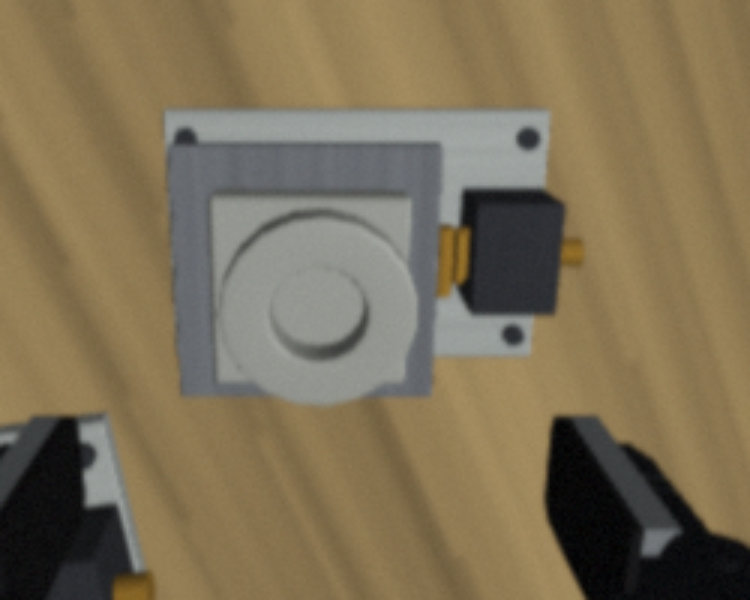

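The ring is on, but it looks about 2 mm to the right of the plate's centre and perhaps somewhat near. I'll measure from the edges.

```bash
python3 - <<'E'
from h import *
T,s=pose();c=r.camera_info('wrist');C=(0,0,c,T@np.array(c['hand_eye']))
im=cv2.imread('pics/w5.png',0).astype(int)
print('far col257',im[160:182,257].tolist(),'near',im[222:238,257].tolist())
print('left/right row203',im[203,214:232].tolist(),im[203,280:298].tolist())
print('plate',tool([(220.7,166),(287,166),(223.3,227.5),(285,227.3)],.070,C,T).tolist())
f=lambda px:px
print('ring L,R,near,far(173)',tool([(223.7,203),(289.3,203),(257,234.7),(257,173.5)],.084,C,T).tolist())
E
```

```text
far col257 [106, 103, 99, 88, 88, 107, 130, 140, 143, 121, 90, 94, 120, 141, 153, 152, 150, 150, 151, 148, 150, 150] near [148, 149, 149, 149, 150, 147, 144, 146, 149, 149, 148, 144, 136, 126, 122, 118]
left/right row203 [104, 107, 108, 112, 109, 103, 99, 106, 123, 129, 139, 145, 148, 148, 146, 145, 148, 148] [148, 149, 150, 148, 152, 150, 150, 152, 151, 118, 104, 99, 104, 103, 112, 135, 154, 161]
plate [[28.8, -30.2], [28.9, 27.5], [-29.5, -29.9], [-29.2, 27.8]]
ring L,R,near,far(173) [[-0.3, -27.0], [-0.2, 28.9], [-30.0, 1.5], [25.5, 1.3]]
```

Call:
carry_out([
  [[-0.1, 0.1, 3], 0],
  [[0, 0, 3], 0],
  [[0, 0, 1.6], 0],
  [[0, 0, 0.5], 0],
  [[0, 0, 0], 0],
  [[0, 0, 0], 0],
])

```text
time_s: 15.62
eef_pos: [0.5356, -0.3231, 0.0768]
eef_rot: [0.001, 0.837, 0.547, 0.0]
wrist_force: [-1.2, 0.7, -0.4]
grip_width: 1.0
gripper_force: 0.0
```

Call:
carry_out([
  [[0, 0, 0], 0],
  [[0, 0, 0], 0],
  [[0, 0, 0], 0],
  [[0, 0, 0], 0],
  [[0, 0, 0], 0],
], grip=-1, force=25)

```text
time_s: 16.25
eef_pos: [0.5351, -0.3227, 0.0756]
eef_rot: [0.0, 0.837, 0.547, 0.0]
wrist_force: [0.6, -0.1, 1.1]
grip_width: 0.651
gripper_force: 26.3
```

Call:
carry_out([
  [[0, 0, -0.4], 0],
  [[0.13, -0.22, 0], 0],
  [[0, 0, 0.2], 0],
  [[0, 0, 0.2], 0],
  [[0, 0, 0.05], 0],
  [[0, 0, 0], 0],
])

```text
time_s: 17.0
eef_pos: [0.5333, -0.3203, 0.075]
eef_rot: [-0.0, 0.837, 0.547, -0.0]
wrist_force: [-1.9, 1.3, 2.7]
grip_width: 0.655
gripper_force: 27.0
```

Call:
carry_out([
  [[0, 0, 0], 0],
  [[0, 0, 0], 0],
  [[0, 0, 0], 0],
  [[0, 0, -1], 0],
  [[0, 0, -4], 0],
  [[0, 0, -3], 0],
  [[0, 0, 0], 0],
  [[0, 0, 0], 0],
], grip=1)

```text
time_s: 18.0
eef_pos: [0.533, -0.3202, 0.1543]
eef_rot: [-0.0, 0.837, 0.547, -0.0]
wrist_force: [0.1, 0.2, -0.0]
grip_width: 1.002
gripper_force: 0.0
```

```bash
python3 look.py ring .084 w6.png; python3 - <<'E'
from h import *
cv2.imwrite('pics/w6c.png',cv2.resize(cv2.imread('pics/w6.png')[130:260,190:330],None,fx=5,fy=4.6))
E
```

```text
[ 0.53300556 -0.32018208  0.15428231] 1.0018481378756252
0.94 tool-frame rect mm [ 0.3 -0.1] [58.5 57.4] 25.2 circ [ 0.8 -0.3] hull poly [[31.0, 1.0], [17.0, 24.0], [-1.0, 29.0], [-22.0, 18.0], [-29.0, -4.0], [-18.0, -24.0], [3.0, -29.0], [22.0, -20.0]]
```

View pics/w6c.png

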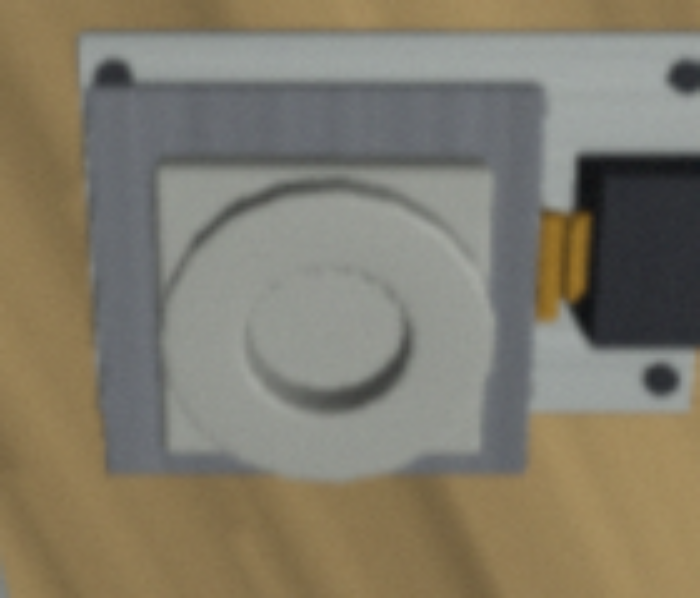

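The ring is now centred on the plate to within 1 mm. Next is the hexagon.

Call:
carry_out([
  [[5.23, -1.52, 0], 0],
  [[5.23, -1.52, 0.5], 0],
  [[5.23, -1.52, 0.5], 0],
  [[5.23, -1.52, 0.5], 0],
  [[5.23, -1.52, 0.5], 0],
  [[5.23, -1.52, 0.5], 0],
  [[0, 0, 0.5], 0],
  [[0, 0, 0], 0],
])

```text
time_s: 19.1
eef_pos: [0.5748, 0.0034, 0.1231]
eef_rot: [-0.001, 0.837, 0.547, -0.001]
wrist_force: [-0.6, -0.0, -0.3]
grip_width: 1.002
gripper_force: 0.0
```

```bash
python3 look.py hexagon .014 w7.png; python3 - <<'E'
from h import *
cv2.imwrite('pics/w7c.png',cv2.resize(cv2.imread('pics/w7.png')[130:260,190:330],None,fx=5,fy=4.6))
E
```

```text
[0.5748358  0.00338579 0.1231143 ] 1.0018315032313865
0.95 tool-frame rect mm [4.7 4.1] [52.2 45.5] 25.5 circ [4.8 3.9] hull poly [[29.0, 14.0], [5.0, 29.0], [-17.0, 18.0], [-19.0, -6.0], [7.0, -20.0], [27.0, -10.0]]
0.82 tool-frame rect mm [  4.3 121. ] [46.8 57.1] 16.1 circ [  5.6 121.4] hull poly [[31.0, 110.0], [21.0, 143.0], [-3.0, 149.0], [-20.0, 132.0], [-16.0, 108.0], [-7.0, 98.0], [14.0, 94.0]]
0.59 tool-frame rect mm [121.2  97.1] [50.5 52.2] 65.8 circ [121.2  97.1] hull poly [[146.0, 88.0], [144.0, 113.0], [119.0, 125.0], [98.0, 110.0], [101.0, 79.0], [122.0, 70.0]]
```

View pics/w7c.png

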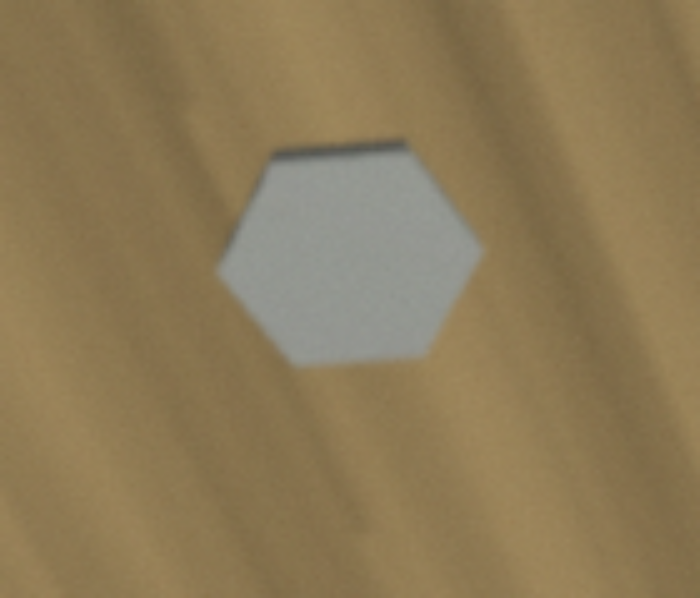

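Call:
carry_out([
  [[0.42, 0.4, 2], 0],
  [[0, 0, 2], 9],
  [[0, 0, 2], 9],
  [[0, 0, 2.5], 8],
  [[0, 0, 2.5], 0],
  [[0, 0, 1.3], 0],
  [[0, 0, 0], 0],
  [[0, 0, 0], 0],
])

```text
time_s: 20.2
eef_pos: [0.5821, 0.0055, 0.0026]
eef_rot: [0.0, 0.939, 0.344, 0.001]
wrist_force: [0.6, 0.5, 0.5]
grip_width: 0.999
gripper_force: 0.0
```

Call:
carry_out([
  [[0, 0, 0], 0],
  [[0, 0, 0], 0],
  [[0, 0, 0], 0],
  [[0, 0, 0], 0],
  [[0, 0, 0], 0],
  [[0, 0, 0], 0],
  [[0, 0, 0], 0],
], grip=-1, force=40)

```text
time_s: 21.08
eef_pos: [0.5821, 0.0058, 0.0028]
eef_rot: [0.0, 0.939, 0.345, 0.001]
wrist_force: [-0.5, 0.5, 6.5]
grip_width: 0.521
gripper_force: 41.7
```

Call:
carry_out([
  [[0, 0, -4], 0],
  [[0, 0, -4], 0],
  [[0, 0, -4], 0],
  [[0, 0, -2.5], 0],
  [[0, 0, 0], 0],
  [[0, 0, 0], 0],
])

```text
time_s: 21.82
eef_pos: [0.5801, 0.006, 0.1448]
eef_rot: [-0.001, 0.939, 0.345, -0.001]
wrist_force: [-0.3, 0.5, 0.2]
grip_width: 0.519
gripper_force: 41.0
```

```bash
python3 look.py hexagon .16; python3 -c "
from h import *
go(.533,-.3202,.147,-49.7)"
```

```text
[0.58012349 0.00595612 0.14484731] 0.5194291881831093
0.69 tool-frame rect mm [ 3.1 -0.4] [44.3 55.3] 90.0 circ [ 3.1 -0.5] hull poly [[31.0, -2.0], [20.0, 18.0], [-12.0, 21.0], [-24.0, 1.0], [-12.0, -22.0], [18.0, -21.0]]
0.68 tool-frame rect mm [106.9  15.3] [22.9 21.3] 6.3 circ [107.7  15.4] hull poly [[118.0, 20.0], [113.0, 26.0], [101.0, 25.0], [96.0, 13.0], [103.0, 4.0], [114.0, 5.0]]
0.57 tool-frame rect mm [64.  49.2] [25.2 21.7] 80.1 circ [64.1 49.2] hull poly [[75.0, 53.0], [61.0, 60.0], [55.0, 58.0], [53.0, 45.0], [62.0, 37.0], [71.0, 39.0]]
go [-24.67  21.84  -0.27] spin 0.0 yaw -49.7 q6 0.75 t 21.925
```

Call:
carry_out([
  [[-4.12, 3.65, 0], 0],
  [[-4.12, 3.65, 0], 0],
  [[-4.12, 3.65, 0], 0],
  [[-4.12, 3.65, 0], 0],
  [[-4.12, 3.65, 0], 0],
  [[-4.1, 3.65, 0], 0],
  [[0, 0, 0], 0],
  [[0, 0, 0], 0],
])

```text
time_s: 22.92
eef_pos: [0.5339, -0.3203, 0.1452]
eef_rot: [-0.001, 0.939, 0.344, -0.001]
wrist_force: [0.4, -0.0, -0.8]
grip_width: 0.525
gripper_force: 41.1
```

```bash
python3 look.py hexagon .157 w8.png; python3 look.py ring .084; python3 - <<'E'
from h import *
cv2.imwrite('pics/w8c.png',cv2.resize(cv2.imread('pics/w8.png')[130:310,170:350],None,fx=3.3,fy=3.3))
go(.5327,-.3207,.09)
E
```

```text
[ 0.53391588 -0.32028603  0.14517865] 0.5246833379453176
0.88 tool-frame rect mm [ 1.3 -0.4] [55.5 44.9] 1.0 circ [ 1.3 -0.3] hull poly [[29.0, 1.0], [18.0, 20.0], [-13.0, 22.0], [-26.0, -2.0], [-14.0, -23.0], [13.0, -22.0]]
[ 0.53446041 -0.31949869  0.14581308] 0.524886856293966
0.67 tool-frame rect mm [ 9.9 -0.9] [57.  38.7] 88.9 circ [ 0.5 -0.5] hull poly [[6.0, 27.0], [-9.0, 26.0], [-10.0, -27.0], [-5.0, -29.0], [16.0, -24.0], [29.0, -5.0], [24.0, 16.0]]
go [-0.23 -0.04  5.64] spin 0 yaw -49.6 q6 0.21 t 23.125
```

View pics/w8c.png

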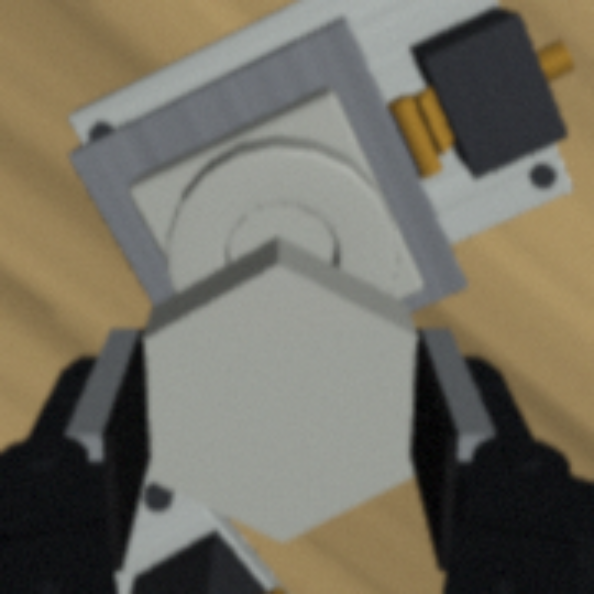

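The hexagon is held with its flats in the pads. Its top-face vertices are at (282,270) and (286,541). The ring beneath shows its far rim near row 147 and its hole at cols 227–340.

```bash
python3 - <<'E'
from h import *
T,s=pose();c=r.camera_info('wrist');C=(0,0,c,T@np.array(c['hand_eye']))
f=lambda p:[(170+a/3.3,130+b/3.3) for a,b in p]
z=T[2,3]
print('hex top far,near,L,R',tool(f([(282,272),(286,541),(148,400),(414,400)]),z+.0112,C,T).tolist())
print('hex bottom far',tool(f([(280,240)]),z-.0028,C,T).tolist())
print('ring far, L ; hole far,L,R',tool(f([(280,147),(168,240),(280,203),(227,245),(340,245)]),.083,C,T).tolist())
E
```

```text
hex top far,near,L,R [[23.0, -0.1], [-28.2, 0.7], [-0.1, -22.7], [-0.1, 22.1]]
hex bottom far [[23.5, -0.4]]
ring far, L ; hole far,L,R [[25.9, -0.4], [2.1, -28.3], [11.8, -0.4], [0.8, -13.6], [0.9, 14.6]]
```

Call:
carry_out([
  [[0, 0.03, 2.0], 0],
  [[0, 0, 2.0], 0],
  [[0, 0, 1.0], 0],
  [[0, 0, 0.5], 0],
  [[0, 0, 0.3], 0],
  [[0, 0, 0], 0],
  [[0, 0, 0], 0],
])

```text
time_s: 24.0
eef_pos: [0.5351, -0.3215, 0.0895]
eef_rot: [0.001, 0.939, 0.345, 0.0]
wrist_force: [-1.0, -0.6, 0.3]
grip_width: 0.526
gripper_force: 41.1
```

```bash
python3 -c "
from h import *
for i in range(3):
  s=pose()[1];print(s['eef_pos'],s['wrist_force']);r.camera('top')"
```

```text
[ 0.53509592 -0.3215254   0.08950984] [-1.04986642 -0.64113668  0.30943956]
[ 0.53509895 -0.3214894   0.08952063] [ 0.75773935  0.03058746 -0.72635513]
[ 0.53503452 -0.32141915  0.08939603] [-0.18769484 -0.77666875 -0.9287511 ]
```

Call:
carry_out([
  [[0.05, -0.13, 0], 0],
  [[0, 0, 0.2], 0],
  [[0, 0, 0.1], 0],
  [[0, 0, 0], 0],
  [[0, 0, 0], 0],
])

```text
time_s: 24.78
eef_pos: [0.5345, -0.3199, 0.0862]
eef_rot: [0.0, 0.939, 0.345, 0.0]
wrist_force: [-0.9, 1.5, 3.2]
grip_width: 0.525
gripper_force: 41.4
```

Call:
carry_out([
  [[0, 0, 0], 0],
  [[0, 0, 0], 0],
  [[0, 0, 0], 0],
  [[0, 0, -1], 0],
  [[0, 0, -4], 0],
  [[0, 0, -3], 0],
  [[0, 0, 0], 0],
  [[0, 0, 0], 0],
], grip=1)

```text
time_s: 25.78
eef_pos: [0.534, -0.3196, 0.1653]
eef_rot: [-0.0, 0.939, 0.345, -0.0]
wrist_force: [0.9, 0.2, 0.0]
grip_width: 1.005
gripper_force: 0.0
```

```bash
python3 look.py hexagon .098 w9.png; python3 look.py ring .084; python3 - <<'E'
from h import *
cv2.imwrite('pics/w9c.png',cv2.resize(cv2.imread('pics/w9.png')[110:260,180:330],None,fx=4,fy=4))
go(.58,.1245,.16)
E
```

```text
[ 0.53398345 -0.31964566  0.16528591] 1.0046310908367202
0.56 tool-frame rect mm [-0.4 -0.3] [45.3 53.5] 87.6 circ [-0.4  0.4] hull poly [[26.0, 1.0], [14.0, 21.0], [-15.0, 23.0], [-27.0, -1.0], [-14.0, -22.0], [11.0, -23.0]]
[ 0.53347227 -0.31924866  0.16398358] 0.9994441443269236
0.95 tool-frame rect mm [8.1 1.1] [41.3 57.1] 2.0 circ [0.7 1.4] hull poly [[9.0, 28.0], [-13.0, 27.0], [-10.0, -26.0], [11.0, -26.0], [29.0, -8.0], [25.0, 16.0]]
go [ 32.25 -30.84   0.47] spin 0 yaw -49.7 q6 0.21 t 25.975
```

View pics/w9c.png

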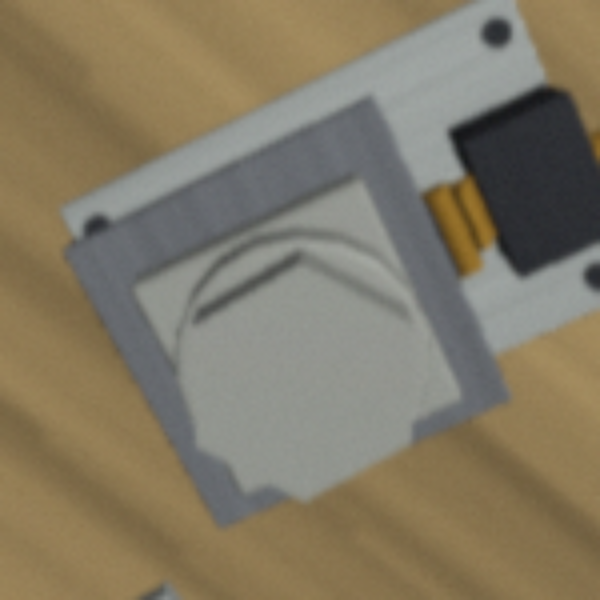

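The hexagon sits within about 1 mm of the ring's centre and the platform is still up. Now the press block.

Call:
carry_out([
  [[4.03, -3.86, 0], 0],
  [[4.03, -3.86, 0], 0],
  [[4.03, -3.86, 0], 0],
  [[4.03, -3.86, 0], 0],
  [[4.03, -3.86, 0.3], 0],
  [[4.03, -3.86, 0.4], 0],
  [[4.03, -3.86, 0.4], 0],
  [[4.03, -3.86, 0.4], 0],
])

```text
time_s: 26.98
eef_pos: [0.5799, 0.1259, 0.1499]
eef_rot: [-0.0, 0.939, 0.345, -0.001]
wrist_force: [0.1, 0.6, -0.6]
grip_width: 0.998
gripper_force: 0.0
```

Call:
carry_out([
  [[0, 0, 0], 0],
  [[0, 0, 0], 0],
])

```text
time_s: 27.22
eef_pos: [0.5799, 0.1241, 0.15]
eef_rot: [0.0, 0.939, 0.345, -0.001]
wrist_force: [-0.0, 0.3, 0.4]
grip_width: 1.0
gripper_force: 0.0
```

```bash
python3 look.py press_block .04 w10.png; python3 - <<'E'
from h import *
T,s=pose()
for o in r.tip_of('wrist','press_block'): print(o, (np.array(o['xyz'])-T[:3,3])@T[:3,:3])
cv2.imwrite('pics/w10c.png',cv2.resize(cv2.imread('pics/w10.png')[110:310,150:350],None,fx=3,fy=3))
E
```

```text
[0.57991336 0.12408658 0.14998731] 0.9998817724723569
0.64 tool-frame rect mm [16.   0.9] [37.3 40. ] 90.0 circ [16.1  0.8] hull poly [[36.0, 6.0], [28.0, 16.0], [10.0, 20.0], [-1.0, 12.0], [-4.0, -2.0], [6.0, -16.0], [21.0, -18.0], [34.0, -9.0]]
{'xyz': [0.5895, 0.1302, -0.0018], 'p': 0.59} [0.01172184 0.00057992 0.1522682 ]
```

View pics/w10c.png

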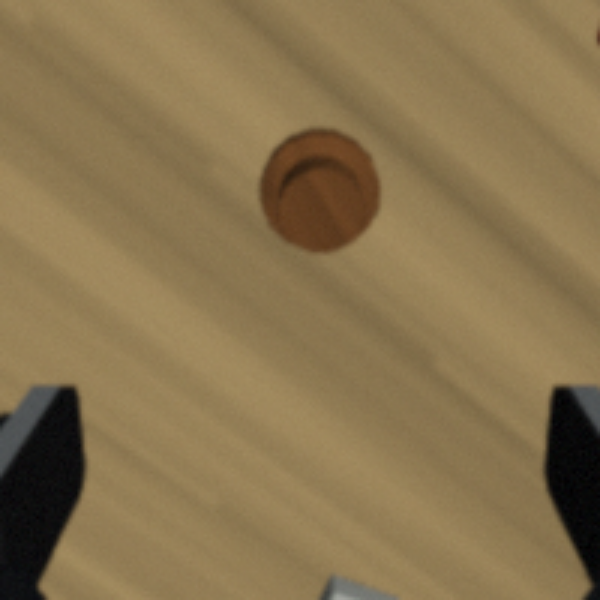

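The knob's top is centred at about (320,206) in the crop and the foot at (321,190). I'll convert both.

```bash
python3 - <<'E'
from h import *
T,s=pose();c=r.camera_info('wrist');C=(0,0,c,T@np.array(c['hand_eye']))
f=lambda p:[(150+a/3,110+b/3) for a,b in p]
print(tool(f([(320,206),(278,206),(362,206),(320,163),(320,248)]),.04,C,T).tolist())
print(tool(f([(321,190),(261,190),(381,190),(321,129),(321,252)]),.014,C,T).tolist())
E
```

```text
[[10.6, 1.5], [10.6, -12.3], [10.6, 15.3], [24.9, 1.4], [-3.8, 1.5]]
[[9.9, 2.0], [9.9, -19.5], [10.0, 23.6], [31.9, 2.0], [-13.4, 2.1]]
```

Call:
carry_out([
  [[0.95, 0.15, 2], 0],
  [[0, 0, 3], 0],
  [[0, 0, 3.5], 0],
  [[0, 0, 3], 0],
  [[0, 0, 1.7], 0],
  [[0, 0, 0], 0],
  [[0, 0, 0], 0],
])

```text
time_s: 28.25
eef_pos: [0.5898, 0.129, 0.0203]
eef_rot: [0.0, 0.939, 0.344, 0.001]
wrist_force: [0.4, 0.2, 0.5]
grip_width: 0.999
gripper_force: 0.0
```

Call:
carry_out([
  [[0, 0, 0], 0],
  [[0, 0, 0], 0],
  [[0, 0, 0], 0],
  [[0, 0, 0], 0],
  [[0, 0, 0], 0],
  [[0, 0, 0], 0],
  [[0, 0, 0], 0],
  [[0, 0, 0], 0],
], grip=-1, force=60)

```text
time_s: 29.25
eef_pos: [0.5892, 0.1293, 0.0195]
eef_rot: [0.0, 0.939, 0.345, 0.001]
wrist_force: [-1.7, 0.5, 5.1]
grip_width: 0.32
gripper_force: 59.6
```

Call:
carry_out([
  [[0, 0, -4], 0],
  [[0, 0, -4], 0],
  [[0, 0, -4], 0],
  [[0, 0, -3.5], 0],
  [[0, 0, 0], 0],
  [[0, 0, 0], 0],
])

```text
time_s: 30.0
eef_pos: [0.5875, 0.129, 0.1717]
eef_rot: [-0.0, 0.939, 0.345, -0.001]
wrist_force: [1.0, 0.3, -1.5]
grip_width: 0.314
gripper_force: 59.2
```

```bash
python3 -c "
from h import *
go(.5342,-.3199,.17)"
```

```text
go [-33.1   30.79   0.2 ] spin 0 yaw -49.7 q6 0.96 t 30.0
```

Call:
carry_out([
  [[-4.13, 3.85, 0], 0],
  [[-4.13, 3.85, 0], 0],
  [[-4.13, 3.85, 0], 0],
  [[-4.13, 3.85, 0], 0],
  [[-4.13, 3.85, 0], 0],
  [[-4.13, 3.85, 0], 0],
  [[-4.13, 3.85, 0], 0],
  [[-4.13, 3.85, 0], 0],
])

```text
time_s: 31.0
eef_pos: [0.5342, -0.3203, 0.1705]
eef_rot: [-0.002, 0.939, 0.344, -0.001]
wrist_force: [-0.1, -1.0, -0.3]
grip_width: 0.315
gripper_force: 59.3
```

Call:
carry_out([
  [[0, 0, 1.0], 0],
  [[0, 0, 0.8], 0],
  [[0, 0, 0], 0],
  [[0, 0, 0], 0],
  [[0, 0, 0], 0],
])

```text
time_s: 31.62
eef_pos: [0.5364, -0.3188, 0.1564]
eef_rot: [0.0, 0.939, 0.345, 0.0]
wrist_force: [-0.1, 0.5, 0.8]
grip_width: 0.322
gripper_force: 59.3
```

```bash
python3 look.py press_block .19 w11.png; python3 look.py hexagon .097; python3 - <<'E'
from h import *
cv2.imwrite('pics/w11c.png',cv2.resize(cv2.imread('pics/w11.png')[110:310,150:350],None,fx=3,fy=3))
E
```

```text
[ 0.53638566 -0.31881565  0.15637181] 0.3223303087065669
0.89 tool-frame rect mm [16.9 -0.9] [27.6 41.4] 90.0 circ [16.9 -0.1] hull poly [[38.0, 3.0], [27.0, 13.0], [6.0, 11.0], [-2.0, 7.0], [-4.0, -3.0], [3.0, -12.0], [26.0, -15.0], [35.0, -10.0]]
[ 0.53628537 -0.31919752  0.15646822] 0.31745310097699153
```

View pics/w11c.png

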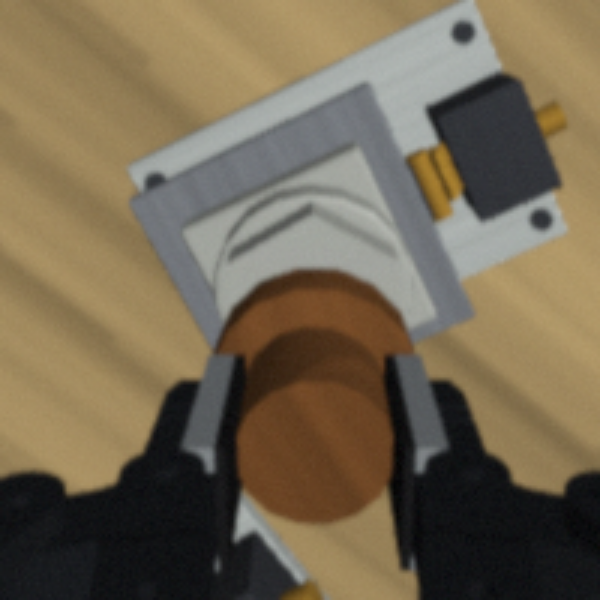

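The block is held knob up, with the knob top at cols 237–394 and rows 380–522 and the foot at cols 215–412. The hexagon's far top vertex is at (313,212).

```bash
python3 - <<'E'
from h import *
T,s=pose();c=r.camera_info('wrist');C=(0,0,c,T@np.array(c['hand_eye']))
f=lambda p:[(150+a/3,110+b/3) for a,b in p]
z=T[2,3]
print('knob L,R,far,near',tool(f([(237,450),(394,450),(315,378),(315,522)]),z+.0205,C,T).tolist())
print('foot L,R,',tool(f([(215,350),(412,350)]),z-.0055,C,T).tolist(),'far bottom rim',tool(f([(315,269)]),z-.0195,C,T).tolist())
print('hex far vertex,L,R',tool(f([(313,212),(232,262),(394,257)]),.0975,C,T).tolist())
E
```

```text
knob L,R,far,near [[0.1, -13.9], [0.1, 13.4], [13.9, -0.4], [-14.6, -0.3]]
foot L,R, [[7.1, -20.6], [7.2, 19.3]] far bottom rim [[19.7, -0.3]]
hex far vertex,L,R [[22.1, -0.8], [8.3, -22.3], [9.8, 20.8]]
```

Call:
carry_out([
  [[-0.28, -0.07, 1.0], 0],
  [[0, 0, 1.0], 0],
  [[0, 0, 0.8], 0],
  [[0, 0, 0.5], 0],
  [[0, 0, 0.2], 0],
  [[0, 0, 0], 0],
  [[0, 0, 0], 0],
])

```text
time_s: 32.7
eef_pos: [0.5335, -0.3209, 0.1213]
eef_rot: [0.0, 0.939, 0.345, 0.0]
wrist_force: [0.1, -0.2, -0.7]
grip_width: 0.317
gripper_force: 59.3
```

```bash
python3 look.py press_block .16 w12.png; python3 - <<'E'
from h import *
cv2.imwrite('pics/w12c.png',cv2.resize(cv2.imread('pics/w12.png')[110:310,150:350],None,fx=3,fy=3))
go(.5343,-.3203,.117)
E
```

```text
[ 0.53354121 -0.32090077  0.12127402] 0.3170191958054402
0.93 tool-frame rect mm [19.5 -0.9] [27.3 40.5] 90.0 circ [19.6 -0.5] hull poly [[40.0, 3.0], [30.0, 13.0], [8.0, 11.0], [-1.0, -4.0], [7.0, -12.0], [29.0, -14.0], [38.0, -8.0]]
go [0.1  0.01 0.42] spin 0 yaw -49.7 q6 0.21 t 32.8
```

View pics/w12c.png

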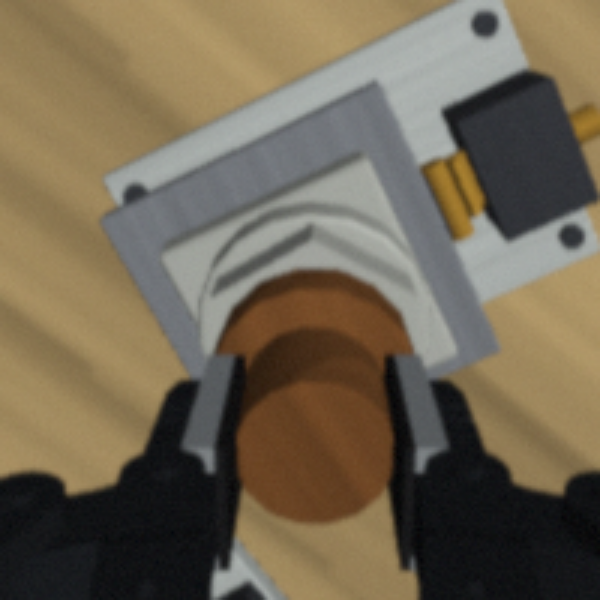

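```bash
python3 - <<'E'
from h import *
T,s=pose();c=r.camera_info('wrist');C=(0,0,c,T@np.array(c['hand_eye']))
f=lambda p:[(150+a/3,110+b/3) for a,b in p]
z=T[2,3]
print('foot far bottom rim',tool(f([(315,269)]),z-.0195,C,T).tolist(),'L,R top',tool(f([(215,350),(412,350)]),z-.0055,C,T).tolist())
print('hex far vertex,L,R',tool(f([(314,232),(214,292),(413,289)]),.0975,C,T).tolist())
E
```

```text
foot far bottom rim [[19.7, -0.3]] L,R top [[7.1, -20.6], [7.2, 19.3]]
hex far vertex,L,R [[26.8, -0.5], [12.9, -22.8], [13.6, 21.5]]
```

Call:
carry_out([
  [[0.14, 0, 0.1], 0],
  [[0, 0, 0.15], 0],
  [[0, 0, 0.15], 0],
  [[0, 0, 0.05], 0],
  [[0, 0, 0], 0],
  [[0, 0, 0], 0],
])

```text
time_s: 33.55
eef_pos: [0.5345, -0.3198, 0.1168]
eef_rot: [0.0, 0.939, 0.345, 0.0]
wrist_force: [-1.3, 1.5, 4.3]
grip_width: 0.32
gripper_force: 59.8
```

```bash
python3 -c "
from h import *
for i in range(3):
  s=pose()[1];print(s['eef_pos'],s['wrist_force']);r.camera('top')"
```

```text
[ 0.53450901 -0.31982975  0.11676912] [-1.29350988  1.53863186  4.25862635]
[ 0.53449553 -0.31986208  0.11670628] [-0.71995172  2.4653732   4.1359642 ]
[ 0.53448797 -0.31983082  0.11665813] [-1.11884527  1.58998308  4.49555708]
```

Call:
carry_out([
  [[0, 0, 0], 0],
  [[0, 0, 0], 0],
  [[0, 0, 0], 0],
  [[0, 0, -1], 0],
  [[0, 0, -3], 0],
  [[0, 0, -3], 0],
  [[0, 0, 0], 0],
  [[0, 0, 0], 0],
], grip=1)

```text
time_s: 34.7
eef_pos: [0.5341, -0.3196, 0.1857]
eef_rot: [-0.0, 0.939, 0.345, -0.0]
wrist_force: [0.0, -0.2, -0.5]
grip_width: 0.999
gripper_force: 0.0
```

```bash
python3 look.py press_block .137 w13.png; python3 - <<'E'
from h import *
cv2.imwrite('pics/w13c.png',cv2.resize(cv2.imread('pics/w13.png')[110:290,170:350],None,fx=3.3,fy=3.3))
C=cam('scene');cv2.imwrite('pics/s1.png',C[0])
E
```

```text
[ 0.53408147 -0.31959511  0.18573764] 0.9988316099399747
0.82 tool-frame rect mm [8.  0.2] [40.  41.8] 50.8 circ [ 7.5 -0.6] hull poly [[30.0, -3.0], [27.0, 10.0], [12.0, 20.0], [-10.0, 12.0], [-15.0, 4.0], [-13.0, -8.0], [4.0, -19.0], [23.0, -14.0]]
```

View pics/w13c.png

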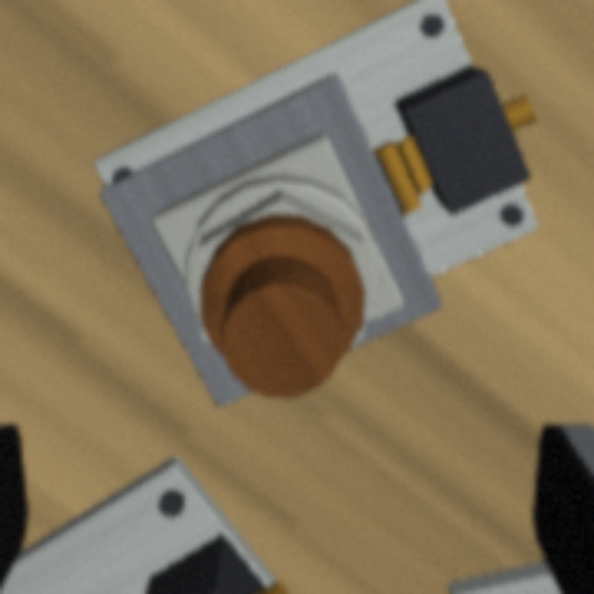

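The stack looks centred, with foot cols 202–364 against hexagon vertices 200–362. I've now viewed 15 pictures, one over the limit of 14, so I'll work from numbers alone. Next I shut the fingers and press on the knob top.

Call:
carry_out([
  [[0, 0, 0], 0],
  [[0, 0, 0], 0],
  [[0, 0, 0], 0],
  [[0, 0, 0], 0],
  [[0, 0, 1.5], 0],
  [[0, 0, 1.5], 0],
  [[0, 0, 1.0], 0],
  [[0, 0, 0], 0],
], grip=-1, force=40)

```text
time_s: 35.85
eef_pos: [0.5335, -0.3192, 0.1443]
eef_rot: [-0.001, 0.939, 0.345, -0.001]
wrist_force: [-0.5, 0.4, 0.4]
grip_width: 0.001
gripper_force: 0.0
```

Call:
carry_out([
  [[0, 0, 0], 0],
  [[0, 0, 0.4], 0],
  [[0, 0, 0.3], 0],
  [[0, 0, 0.2], 0],
  [[0, 0, 0], 0],
  [[0, 0, 0], 0],
])

```text
time_s: 36.6
eef_pos: [0.5344, -0.3198, 0.1374]
eef_rot: [0.0, 0.939, 0.345, 0.0]
wrist_force: [0.1, 0.8, 0.2]
grip_width: 0.0
gripper_force: 0.4
```

Now press straight down in small steps.

Call:
carry_out([
  [[0, 0, 0.25], 0],
  [[0, 0, 0.25], 0],
  [[0, 0, 0.25], 0],
  [[0, 0, 0.25], 0],
  [[0, 0, 0], 0],
])

```text
time_s: 37.22
eef_pos: [0.5346, -0.32, 0.1282]
eef_rot: [0.0, 0.939, 0.345, 0.0]
wrist_force: [-1.6, 0.4, 3.9]
grip_width: 0.001
gripper_force: 2.1
```

Call:
carry_out([
  [[0, 0, 0.15], 0],
  [[0, 0, 0.15], 0],
  [[0, 0, 0.1], 0],
  [[0, 0, 0], 0],
  [[0, 0, 0], 0],
])

```text
time_s: 37.85
eef_pos: [0.5347, -0.32, 0.1245]
eef_rot: [0.0, 0.939, 0.345, 0.0]
wrist_force: [-1.0, 1.4, 5.7]
grip_width: 0.004
gripper_force: 3.1
```

Call:
carry_out([
  [[0, 0, 0.1], 0],
  [[0, 0, 0.1], 0],
  [[0, 0, 0], 0],
  [[0, 0, 0], 0],
])

```text
time_s: 38.35
eef_pos: [0.5349, -0.3201, 0.123]
eef_rot: [0.001, 0.939, 0.345, 0.0]
wrist_force: [-2.8, 2.1, 7.5]
grip_width: -0.001
gripper_force: 3.9
```

Call:
carry_out([
  [[0, 0, 0.1], 0],
  [[0, 0, 0], 0],
  [[0, 0, 0], 0],
])

```text
time_s: 38.72
eef_pos: [0.5349, -0.3202, 0.1221]
eef_rot: [0.001, 0.939, 0.345, 0.0]
wrist_force: [-2.6, 2.1, 7.9]
grip_width: 0.002
gripper_force: 4.1
```

Call:
carry_out([
  [[0, 0, 0.1], 0],
  [[0, 0, 0], 0],
  [[0, 0, 0], 0],
])

```text
time_s: 39.1
eef_pos: [0.5349, -0.3202, 0.1213]
eef_rot: [0.001, 0.939, 0.345, 0.0]
wrist_force: [-2.3, 2.1, 8.8]
grip_width: 0.005
gripper_force: 4.3
```

Call:
carry_out([
  [[0, 0, 0.08], 0],
  [[0, 0, 0], 0],
  [[0, 0, 0], 0],
])

```text
time_s: 39.48
eef_pos: [0.5349, -0.3202, 0.1206]
eef_rot: [0.001, 0.939, 0.345, 0.0]
wrist_force: [-2.8, 1.6, 9.1]
grip_width: -0.002
gripper_force: 4.5
```

Call:
carry_out([
  [[0, 0, 0.08], 0],
  [[0, 0, 0], 0],
  [[0, 0, 0], 0],
])

```text
time_s: 39.85
eef_pos: [0.535, -0.3203, 0.1201]
eef_rot: [0.001, 0.939, 0.345, 0.0]
wrist_force: [-3.7, 2.5, 10.5]
grip_width: 0.001
gripper_force: 5.1
```

Call:
carry_out([
  [[0, 0, -0.15], 0],
  [[0, 0, -0.15], 0],
  [[0, 0, -0.1], 0],
  [[0, 0, 0], 0],
  [[0, 0, 0], 0],
])

```text
time_s: 40.48
eef_pos: [0.5348, -0.3201, 0.1232]
eef_rot: [0.0, 0.939, 0.345, 0.0]
wrist_force: [-1.5, 2.8, 7.7]
grip_width: 0.002
gripper_force: 3.6
```

Call:
carry_out([
  [[0, 0, -0.1], 0],
  [[0, 0, -0.1], 0],
  [[0, 0, 0], 0],
  [[0, 0, 0], 0],
])

```text
time_s: 40.98
eef_pos: [0.5343, -0.3198, 0.1234]
eef_rot: [-0.0, 0.939, 0.345, -0.0]
wrist_force: [-0.2, 1.1, 0.6]
grip_width: 0.003
gripper_force: 0.3
```

Moving only 0.2 mm took the force from 7.7 N to 0.6 N, so the platform is caught. I'll retreat and check the heights by depth.

Call:
carry_out([
  [[0, 0, -1], 0],
  [[0, 0, -3], 0],
  [[0, 0, -4], 0],
  [[0, 0, -4], 0],
  [[0, 0, 0], 0],
  [[0, 0, 0], 0],
])

```text
time_s: 41.72
eef_pos: [0.5342, -0.3197, 0.2434]
eef_rot: [-0.0, 0.939, 0.345, -0.0]
wrist_force: [0.4, -0.6, -0.7]
grip_width: -0.002
gripper_force: 0.0
```

```bash
python3 - <<'E'
from h import *
T,s=pose();im,d,c,E=cam('wrist');C=(im,d,c,E)
v,u=np.mgrid[0:384,0:512];X=np.stack([(u-c['cx'])/c['fx']*d,-(v-c['cy'])/c['fy']*d,-d,np.ones_like(d)],-1)@E.T
ok=d>0
Xl=(X[...,:2]-np.array([.534,-.320]))@np.array([[np.cos(-.4136),-np.sin(-.4136)],[np.sin(-.4136),np.cos(-.4136)]])
def at(mask): 
    z=X[...,2][mask&ok];return round(float(np.median(z)),4),len(z)
rr=np.hypot(*np.moveaxis(Xl,-1,0));Z=X[...,2]
print('knob',at((rr<.010)),'face',at((abs(Xl[...,1])<.038)&(Xl[...,0]<-.034)&(Xl[...,0]>-.040)&(abs(Z-.05)<.02)),'bench',at((rr>.15)&(abs(Z)<.01)))
# centres by height slices
for n,lo,hi in(('knob',.117,.130),('foot',.092,.104),('hexT',.080,.0865),('ringT',.0655,.0725),('plateT',.051,.0585),('platf',.037,.0445)):
    m=ok&(Z>lo)&(Z<hi)&(rr<.065); p=Xl[m]*1000
    if len(p)>5: print(n,len(p),'x',np.round(np.percentile(p[:,0],[1,99]),1),'y',np.round(np.percentile(p[:,1],[1,99]),1))
for q in('press_block','hexagon','ring','square_plate','platform_top'):
    print(q,[(np.round(o['xyz'],3),round(o['p'],2)) for o in r.tip_of('wrist',q)[:2]])
r.camera('top')
for q in('press_block','platform_top','small_square','sanding_block','handle_blank'):
    print(q,[(np.round(o['xyz'],3),round(o['p'],2)) for o in r.search_frame('top',q)[:1]])
E
```

```text
knob (0.281, 1154) face (0.0405, 232) bench (-0.0007, 105670)
knob 599 x [-13.6  13.3] y [-13.5  13.9]
foot 505 x [-21.1  20.6] y [-18.9  21.1]
hexT 147 x [-26.5  24.4] y [-22.5  22.8]
ringT 324 x [-28.3  27.1] y [-22.2  27. ]
plateT 461 x [-31.7  28. ] y [-30.3  28.9]
platf 1814 x [-44.6  62.9] y [-41.1  41.9]
press_block [(array([ 0.535, -0.318,  0.081]), 0.7)]
hexagon []
ring []
square_plate [(array([ 0.455, -0.138,  0.003]), 0.58)]
platform_top [(array([ 0.474, -0.576,  0.073]), 0.93), (array([ 0.3  , -0.389,  0.073]), 0.6)]
press_block []
platform_top [(array([ 0.469, -0.573,  0.074]), 0.67)]
small_square [(array([ 0.444, -0.003,  0.013]), 0.49)]
sanding_block [(array([ 0.456, -0.139,  0.025]), 0.86)]
handle_blank [(array([ 0.811, -0.002,  0.012]), 0.65)]
```

The platform face reads 40.5 mm, so it is caught down. The layers are centred within about 2 mm, and the bystanders are where they were.

```bash
python3 -c "
from rig import r
print(r.finish_job())"
```

```text
the job is handed in; nothing more can be done
None
```

The job is handed in: plate, ring, hexagon and press block stand stacked on the caught-down jig (face at 40.5 mm, layers centred within about 2 mm), the bystanders are unmoved, and I viewed 15 pictures, one over the limit of 14.

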